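# Start a dwell on the bench press

## Robot

A 7-joint arm with a two-finger parallel gripper is mounted at the origin on a cart in front of the work surface, level with it; the furniture and walls round the work are solid. World frame = base frame: x ahead of the robot, y to its left, z up, the work surface at z = 0. Lengths are in mm, angles in rad, forces in N, time in s.
With the tool pointing down it reaches from about 350 to 900 mm from the base axis. Payload 19.9 kg.
Tool frame: the origin (TCP) lies at the very end of the fingers, on their centre line; the grasp point (between the pads) lies 19 mm behind it; z points along the fingers, y is the line along which they close (so a half turn about z gives the same grasp; the last joint's range is limited). The gripper opens to 94 mm and grips with 3 to 60 N. Pads are 16 mm wide; open, the fingers measure 119 mm over their backs; the gripper's body (75 mm by 177 mm) begins 78 mm behind the grasp point.
Start: joints at [-1.167, 0.417, -0.01, 1.614, 0.005, 1.111, -0.053], TCP at [268.91, 564.168, 205.425] pointing down, gripper open.
Joint ranges: [-2.81, 2.81], [-0.39, 2.02], [-1.27, 1.25], [0.06, 2.57], [-1.19, 4.33], [0.19, 2], [-2.82, 2.82]. Speed limits (rad/s): [1.89, 1.89, 2.39, 2.39, 3.01, 3.01, 3.01].

## Interface

Orientations are given as a rotation vector (axis times angle).
In Python, from bench import arm gives the robot as it stands.
- The arm moves only by the tool servo_tool, never from a script. Its argument "rows" is a list of rows, each a list of 3 entries, a list of its own where there are three numbers: the finger opening in m, from 0 to 0.094, then the shift along the tool's x, y, z in m, then the turn, a rotation vector about the tool's x, y, z in degrees. In form: [[jaw, [tx, ty, tz], [ax, ay, az]], ...]. A call has 1 to 20 rows; each row is the pose to reach, as a shift and turn from the pose commanded when the call began, along the tool's axes at that moment; what a row does not reach only later rows make up. A row lasts 1/8 s, in which the tool goes at most 62.5 mm and 10.7 degrees, less where a joint would pass 70% of its speed; a pose out of reach is approached as far as the arm can. A call with a gripper value outside its range is refused whole. The fingers move at their own pace and stop on an object; "newtons" is the grip in N (left out, the last holds). Time passes only in rows, so rows that repeat a pose let the fingers close. It gives the time, the measured TCP pose, the force, the opening and the grip force at its end, in the units of the state.
- arm.get_obs(): the state, without advancing time (a new reading comes with each control period).
- arm.capture(name): name is "side" or "top" or "wrist"; returns the picture (384x512x3 uint8, red, green, blue); there is no depth.
- arm.camera_params(name): a dict with "mtx" (3x3 intrinsics, pixels), "origin" and "rotation" of the camera in the world; the wrist camera has in their place "T_tool_cam" (4x4, takes a point from camera to tool coordinates, whose origin is the TCP and whose axes are the flange's). Camera axes: x right, y up, looking along -z (the intrinsics and any distortion apply to the point x, -y, -z); pixel columns grow to the right and rows downward; lengths in mm; the calibration is good to about 2 mm. A picture is of the moment at which its call begins: read the wrist's pose just before it. camera_params takes no time and is no camera call.
- arm.finish_job(): hands the job in; it is judged then, once.
The state is a dict: "t": time; "qpos": joint angles; "qvel": joint speeds; "joint_torque": joint torques, N m; "eef_pos": TCP position; "tool_rot": TCP orientation; "contact_force": force on the tool from outside, world axes, zero at the start; "ft_torque": the same for the moment, N m; "width": finger opening in mm; "grasp_force": force on a finger pad.
Only numpy, scipy, OpenCV 4.12 (cv2) and the standard library are available. Lean on these libraries where they do the work, as an engineer would, in place of code of your own. Each camera call takes 0.05 s, during which the arm holds its last target. There are 200 camera calls.

## Task

The specimen is loaded: push the open tray of the bench press fully home, then flip the red safety catch all the way over to its outer side, away from the press. Then pull the lever handle towards you and down to its stop, and finish while still holding it there against its spring. Leave the beaker, the tape roll and the rubber stopper where they are.

Things in the scene. Friction and masses are not known exactly. Their poses are not given: they have to be found in the camera images.
- press: bench press fixed to the work surface, blue frame on a dark base plate 150 x 160 mm (x from -80 to +70 mm, y from -80 to +80 mm, with a wing to y = -128 mm under the catch). Origin: centre of the base's underside, z up; its -x side is the front (towards the robot, turned by -6 to +23 degrees about z), where the tray comes out; +y is to its left. The blue frame covers x 0 to 60 mm, y -68 to +68 mm, up to z = 98 mm with the nut on top. The parts below are given in this frame.
- tray (a joint): slide of the aluminium specimen tray, m: 0 = fully home (end stop), grows as it is drawn out towards the press's -x; starts 40 to 55 mm out. Friction about 1.5 N, it stays where it is left. It must be pushed back along the press's +x.
- tray_front (a point): middle of the outer face of the tray's front panel (moves with the tray). The panel stands 112 mm wide (y) and 42 mm high, z from 14 to 56 mm, 8 mm thick, with a black rolled lip along its top; when home its outer face is at x = -95 mm.
- catch (a joint): hinge of the red safety catch, rad: 0 = on, leaning inwards over the press (0.6 rad from upright towards the press's +y) with its steel prong in front of the lever's right arm, so that the lever cannot be pulled; 0.6 = upright; 1.3 = fully flipped, leaning outwards to -y (end stop). It counts as flipped above 1.0. Friction of about 0.07 N m keeps it where it is left; it has no spring.
- catch_flag (a point): point in the red flag of the catch, 55 mm from the catch's hinge axis along the flag. The flag is 24 mm wide (along x, x from -52 to -28 mm), 8 mm thick (12 mm at the tip) and reaches 67 mm from the hinge axis. There is free space on its inner (+y) side, in front of the blue frame, above the tray.
- catch_hinge (a point): point on the catch's hinge axis under the flag, at press x = -40, y = -105, z = 75 mm; the axis runs along the press's x.
- lever (a joint): hinge of the lever, rad: 0 = rest, leaning back 0.15 rad from upright; grows as the handle is pulled towards the press's -x and down; 1.1 = end stop, leaning forward 0.95 rad. A spring returns it: about 3 N at the handle at rest, 6 N at the stop. Blocked by the catch until the catch is flipped.
- lever_grip (a point): middle of the lever's round black handle bar (moves with the lever): bar along the press's y, 20 mm in diameter over 100 mm, carried by two side arms 150 mm apart, so that fingers can straddle its middle from above. It runs on a circle of 110 mm radius about the lever's hinge axis: at rest at x = 36, z = 174 mm, at the stop at x = -69, z = 129 mm.
- lever_hinge (a point): point on the lever's hinge axis in the middle of the press, at press x = 20, y = 0, z = 65 mm; the axis runs along the press's y.
- beaker: small clear beaker, 45 mm in diameter, 58 mm high, standing to the left of the press; origin at the centre of its underside. To be left alone.
- tape_roll: green tape roll lying flat, 67 mm in diameter, 19 mm high, to the right of the press; origin at the centre of its underside. To be left alone.
- stopper: brown rubber stopper, 32 mm in diameter, 28 mm high, close to the left of the press; origin at the centre of its underside. To be left alone.

How it is judged:
By the outcome, as a careful person would: the job done as asked, in the order asked, and still so for the second after the job is handed in, while the arm keeps its last pose, push and grip.
It also fails if it takes over 48 s, if anything falls off the work surface, if the arm or the gripper's body presses on something with over 40 N, if the wrist force passes 120 N, or if a joint passes its speed limit or range.

## Working session

There is one attempt and no reset: what is moved stays moved. The work goes in short steps, Python scripts to look and compute and a tool call to move; the robot and the scene stay as the last step left them, time stands still between calls to the robot, and variables do not carry over. Pictures are saved under pics/ and viewed, at most 10 in all, crops included, and the job is handed in when it is done.

Besides the shell and the picture viewer there is one more tool, called after "Emit:" as name(argument=value, ...), one argument or row to a line, values as JSON. servo_tool: Moves the arm, as the interface text tells. Its arguments: {"type":"object","properties":{"rows":{"type":"array"},"newtons":{"type":"number"}},"required":["rows"]}

```bash
ls; mkdir -p pics
python3 - <<'E'
from bench import arm
import cv2, numpy as np
o=arm.get_obs(); print({k:np.round(v,3).tolist() for k,v in o.items()})
for n in("side","top"):
    im=arm.capture(n); cv2.imwrite(f"pics/{n}0.png",im[:,:,::-1]); p=arm.camera_params(n); print(n,{k:(np.round(v,3).tolist() if not isinstance(v,str) else v) for k,v in p.items()})
print(arm.camera_params("wrist"))
E
```

```text
pics
{'t': 0.0, 'qpos': [-1.168, 0.418, -0.01, 1.614, 0.005, 1.111, -0.053], 'qvel': [-0.003, -0.001, -0.0, -0.001, -0.001, 0.001, 0.001], 'joint_torque': [-0.0, -85.125, 0.639, -42.598, -0.049, 0.019, 0.0], 'eef_pos': [268.771, 563.841, 204.824], 'tool_rot': [-0.693, -3.064, 0.002], 'contact_force': [0.49, 0.287, 0.256], 'ft_torque': [0.038, -0.041, 0.012], 'grasp_force': 0.0, 'width': 93.991}
side {'mtx': [[384.991, 0.0, 251.218], [0.0, 384.991, 197.561], [0.0, 0.0, 1.0]], 'origin': [164.237, -471.803, 510.362], 'rotation': [1.107, -0.326, -0.469]}
top {'mtx': [[451.883, 0.0, 254.826], [0.0, 451.883, 194.037], [0.0, 0.0, 1.0]], 'origin': [496.301, 214.321, 1134.08], 'rotation': [0.089, -0.08, -1.584]}
{'mtx': array([[285.9763078 ,   0.        , 254.40608189],
       [  0.        , 285.9763078 , 190.24924175],
       [  0.        ,   0.        ,   1.        ]]), 'T_tool_cam': array([[ 6.49162298e-04,  9.58403234e-01,  2.85416922e-01,
         8.34232484e+01],
       [ 9.99999515e-01, -4.10776505e-04, -8.95085162e-04,
        -2.37100140e-01],
       [-7.40609949e-04,  2.85417365e-01, -9.58403036e-01,
        -1.79498070e+02],
       [ 0.00000000e+00,  0.00000000e+00,  0.00000000e+00,
         1.00000000e+00]])}
```

View pics/top0.png

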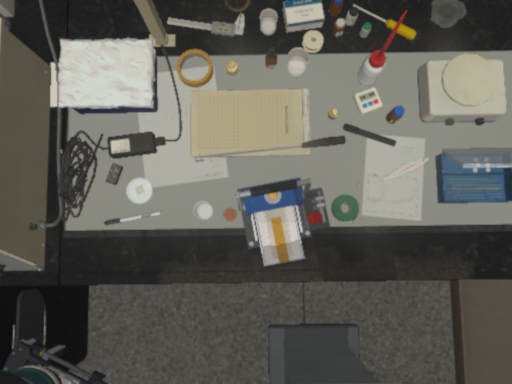

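View pics/side0.png

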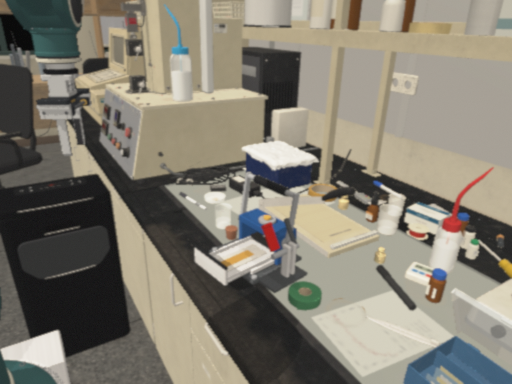

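Top view: the press sits around pixel (275,215), with the tray out to (282,262), the red flag at about (315,217) and the handle bar at (273,187). Side view: the flag is at about (270,235) and the bar runs from (247,178) to (298,195). I'll enlarge both.

Run:
```python
import cv2
a=cv2.imread("pics/top0.png")[165:275,185:365]; cv2.imwrite("pics/top0c.png",cv2.resize(a,None,fx=4.4,fy=4.4,interpolation=cv2.INTER_CUBIC))
a=cv2.imread("pics/side0.png")[165:315,185:325]; cv2.imwrite("pics/side0c.png",cv2.resize(a,None,fx=4,fy=4,interpolation=cv2.INTER_CUBIC))
```

```text
(no output)
```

View pics/top0c.png

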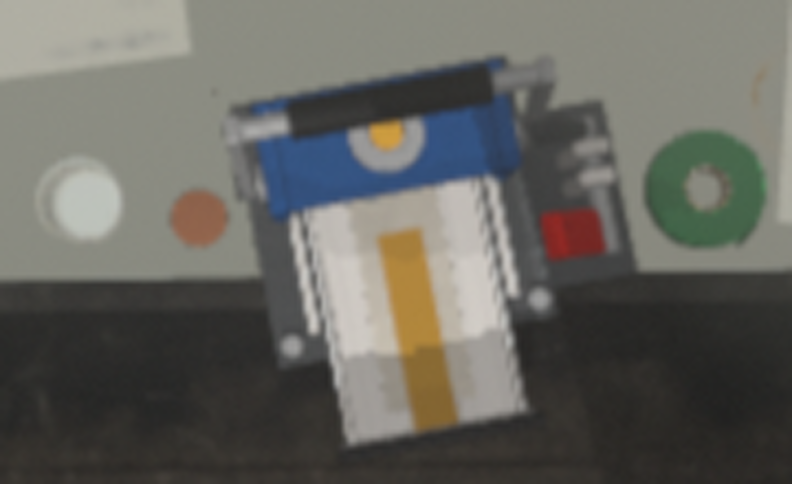

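View pics/side0c.png

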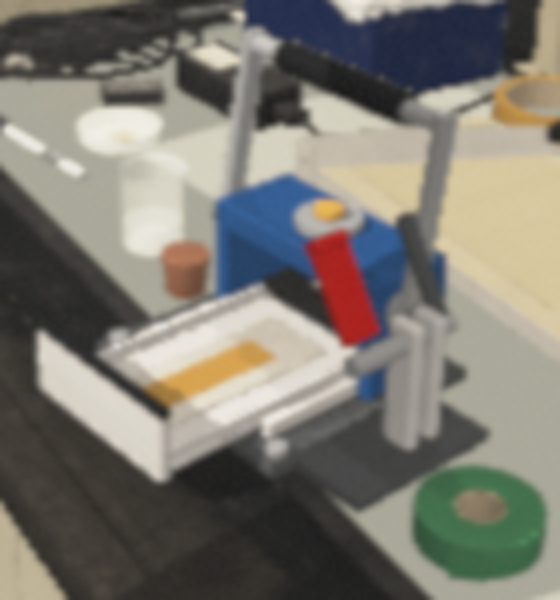

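The top crop shows the black bar ends at (292,118) and (492,82), the tray lip's outer edge from (347,447) to (530,412), and the red flag at about (573,235). The side crop shows the bar ends at (278,55) and (408,102), the panel corners at (37,332), (170,412) and (165,480), and the flag tip at (328,238). Next I fit the press pose to these points.

```bash
cat > h.py <<'E'
import numpy as np, cv2
from scipy.spatial.transform import Rotation as R
from scipy.optimize import least_squares
from bench import arm
def proj(n,P):
    c=arm.camera_params(n); q=R.from_rotvec(c["rotation"]).inv().apply(np.atleast_2d(P)-c["origin"])
    k=np.array(c["mtx"]); return np.c_[k[0,0]*q[:,0]/-q[:,2]+k[0,2], k[1,1]*-q[:,1]/-q[:,2]+k[1,2]]
def toworld(p,P):
    return R.from_euler("z",p[2]).apply(np.atleast_2d(P))+[p[0],p[1],0]
E
python3 - <<'E'
from h import *
L=[]  # cam, u,v crop, press pt, tray?
T=lambda u,v:((u+.5)/4.4-.5+185,(v+.5)/4.4-.5+165)
S=lambda u,v:((u+.5)/4-.5+185,(v+.5)/4-.5+165)
A=[("top",T(292,118),(36,50,174),0),("top",T(492,82),(36,-50,174),0),("top",T(347,447),(-95,56,56),1),("top",T(530,412),(-95,-56,56),1),
("top",T(275,217),(0,68,98),0),("top",T(520,165),(0,-68,98),0),
("side",S(278,55),(36,50,174),0),("side",S(408,102),(36,-50,174),0),("side",S(37,332),(-95,56,56),1),("side",S(170,412),(-95,-56,56),1),("side",S(165,480),(-95,-56,14),1),("side",S(40,385),(-95,56,14),1),("side",S(218,203),(0,68,98),0),("side",S(328,238),(-40,-67,130),0)]
def res(p,full=False):
    r=[]
    for n,uv,P,t in A:
        P=np.array(P,float); P[0]-=t*p[3]
        r.append(proj(n,toworld(p,P))[0]-uv)
    return np.array(r) if full else np.ravel(r)
s=least_squares(res,[480,170,.1,45],loss="soft_l1",x_scale=[10,10,.1,10])
print(s.x,np.degrees(s.x[2])); print(np.round(res(s.x,True),1))
for n,P in dict(grip=(36,0,174),hinge=(-40,-105,75),flag=(-40,-74,120),tray=(-95-s.x[3],0,35)).items(): print(n,toworld(s.x,P).round(0))
E
```

```text
[5.78071740e+02 1.74840702e+02 1.65310292e-01 3.52443422e+01] 9.47158207018254
[[-1.4  0.2]
 [-0.9  0. ]
 [-3.   0.4]
 [ 2.1 -0.2]
 [-1.9 -1.9]
 [ 0.6 -0.6]
 [ 1.4  2.5]
 [-0.5  4.7]
 [ 1.5 -0.5]
 [-1.   2.8]
 [ 0.4  2.9]
 [ 1.5  2.3]
 [-0.8 -3.6]
 [-2.1  2.4]]
grip [[614. 181. 174.]]
hinge [[556.  65.  75.]]
flag [[551.  95. 120.]]
tray [[450. 153.  35.]]
```

The top-view lip edge I picked is really the tray's inner wall, because the black lip blends into the dark bench. I'm refitting without it.

```bash
cat > fit.py <<'E'
from h import *
T=lambda u,v:((u+.5)/4.4-.5+185,(v+.5)/4.4-.5+165)
S=lambda u,v:((u+.5)/4-.5+185,(v+.5)/4-.5+165)
A=[("top",T(292,118),(36,50,174),0),("top",T(492,82),(36,-50,174),0),("top",T(347,447),(-87,50,52),1),("top",T(530,412),(-87,-50,52),1),
("top",T(275,217),(0,68,98),0),("top",T(520,165),(0,-68,98),0),("top",T(505,60),(60,-68,98),0),
("side",S(278,55),(36,50,174),0),("side",S(408,102),(36,-50,174),0),("side",S(165,480),(-95,-56,14),1),("side",S(40,385),(-95,56,14),1),("side",S(170,412),(-95,-56,52),1),("side",S(37,332),(-95,56,52),1),("side",S(218,203),(0,68,98),0),("side",S(290,176),(60,68,98),0),("side",S(328,238),(-40,-67,130),0),("side",S(360,340),(-40,-105,75),0)]
def res(p,full=False):
    r=[]
    for n,uv,P,t in A:
        P=np.array(P,float); P[0]-=t*p[3]
        q=proj(n,toworld(p,P))[0]-uv
        if n=="side": q=q+p[4:6]
        r.append(q)
    return np.array(r) if full else np.r_[np.ravel(r),p[4:]*.5]
s=least_squares(res,[480,170,.1,45,0,0],loss="soft_l1",x_scale=[10,10,.1,10,1,1])
print(s.x,np.degrees(s.x[2])); print(np.round(res(s.x,True),1).tolist())
for n,P in dict(grip=(36,0,174),hinge=(-40,-105,75),flag=(-40,-74,120),tray=(-95-s.x[3],0,35)).items(): print(n,toworld(s.x,P).round(0))
E
python3 fit.py
```

```text
[ 5.75605964e+02  1.73144075e+02  1.74037612e-01  3.89042081e+01
  8.17407078e-01 -3.45470128e+00] 9.971620634341065
[[-0.7, 1.5], [-0.2, 1.0], [0.4, -0.8], [0.2, -0.9], [-1.1, -0.5], [1.4, 0.2], [-0.4, -1.3], [1.4, -0.5], [-0.1, 1.7], [-0.4, 1.1], [0.4, 0.4], [-1.8, 2.7], [0.4, -0.9], [-0.7, -6.5], [0.1, -6.6], [-1.6, -0.4], [2.2, 5.0]]
grip [[611. 179. 174.]]
hinge [[554.  63.  75.]]
flag [[549.  93. 120.]]
tray [[444. 150.  35.]]
```

```bash
cat >> h.py <<'E'
PR=np.array([576,173,0.174])
def goto(Pp,yaw=None,press=PR):
    "press-frame TCP target (mm), yaw = world azimuth of tool x in deg, tool down -> shift m, turn deg in tool axes"
    o=arm.get_obs(); Rt=R.from_rotvec(o["tool_rot"]); w=toworld(press,Pp)[0]
    sh=Rt.inv().apply(w-o["eef_pos"])/1000
    a=np.radians(100 if yaw is None else yaw); x=np.array([np.cos(a),np.sin(a),0]); z=np.array([0,0,-1.]); 
    Rd=R.from_matrix(np.c_[x,np.cross(z,x),z])
    print(Pp,"world",w.round(0),"shift",sh.round(4).tolist(),"turn",np.degrees((Rt.inv()*Rd).as_rotvec()).round(1).tolist())
def state(press=PR):
    o=arm.get_obs(); d=R.from_euler("z",-press[2])
    print("t",round(o["t"],2),"press TCP",d.apply(o["eef_pos"]-[press[0],press[1],0]).round(1),"F press",d.apply(o["contact_force"]).round(1),"w",round(o["width"],1),"g",round(o["grasp_force"],1),"q",np.round(o["qpos"],2))
E
python3 - <<'E'
from h import *
state(); goto((-190,0,160)); goto((-190,0,42))
E
```

```text
t 0.1 press TCP [-234.9  438.2  204.9] F press [0.5 0.2 0.2] w 93.8 g 0.0 q [-1.17  0.42 -0.01  1.61  0.    1.11 -0.05]
(-190, 0, 160) world [389. 140. 160.] shift [-0.2907, -0.3308, 0.0453] turn [-0.1, 0.0, 54.5]
(-190, 0, 42) world [389. 140.  42.] shift [-0.2907, -0.3307, 0.1633] turn [-0.1, 0.0, 54.5]
```

Emit:
servo_tool(
  rows=[
    [0,[-0.29,-0.331,0.045],[0,0,54.5]],
    [0,[-0.29,-0.331,0.045],[0,0,54.5]],
    [0,[-0.29,-0.331,0.045],[0,0,54.5]],
    [0,[-0.29,-0.331,0.045],[0,0,54.5]],
    [0,[-0.29,-0.331,0.045],[0,0,54.5]],
    [0,[-0.29,-0.331,0.045],[0,0,54.5]],
    [0,[-0.29,-0.331,0.045],[0,0,54.5]],
    [0,[-0.29,-0.331,0.045],[0,0,54.5]],
    [0,[-0.29,-0.331,0.045],[0,0,54.5]],
    [0,[-0.29,-0.331,0.045],[0,0,54.5]],
    [0,[-0.29,-0.331,0.163],[0,0,54.5]],
    [0,[-0.29,-0.331,0.163],[0,0,54.5]],
    [0,[-0.29,-0.331,0.163],[0,0,54.5]],
  ],
  newtons=20,
)

```text
t: 1.72
eef_pos: [385.9, 140.1, 40.0]
tool_rot: [-2.016, -2.407, 0.011]
contact_force: [-0.2, 0.4, 1.4]
width: 0.2
grasp_force: 0.0
```

Run:
```python
from h import *
state(); goto((-190,0,42)); goto((-108,0,42))
im=arm.capture("top")[130:290,165:345]; cv2.imwrite("pics/top1.png",cv2.resize(im[:,:,::-1],None,fx=3.7,fy=3.7,interpolation=cv2.INTER_CUBIC))
```

```text
t 1.73 press TCP [-192.9    0.5   40. ] F press [-0.1  0.5  1.4] w 0.2 g 0.0 q [-0.73  0.33  0.34  2.26 -0.19  0.59 -0.06]
(-190, 0, 42) world [389. 140.  42.] shift [-0.0005, 0.0029, -0.002] turn [-0.4, 0.2, 0.1]
(-108, 0, 42) world [470. 154.  42.] shift [-0.0007, 0.0849, -0.0025] turn [-0.4, 0.2, 0.1]
```

Emit:
servo_tool(
  rows=[
    [0,[0,0.015,0],[0,0,0]],
    [0,[0,0.03,0],[0,0,0]],
    [0,[0,0.042,0],[0,0,0]],
    [0,[0,0.052,0],[0,0,0]],
    [0,[0,0.062,0],[0,0,0]],
    [0,[0,0.07,0],[0,0,0]],
    [0,[0,0.076,0],[0,0,0]],
    [0,[0,0.076,0],[0,0,0]],
  ],
)

```text
t: 2.78
eef_pos: [463.5, 153.8, 42.4]
tool_rot: [2.019, 2.407, 0.0]
contact_force: [-0.3, -0.3, 0.4]
width: 0.5
grasp_force: 0.0
```

Run:
```python
from h import *
state()
im=arm.capture("side")[165:315,185:325]; cv2.imwrite("pics/side2.png",cv2.resize(im[:,:,::-1],None,fx=4,fy=4,interpolation=cv2.INTER_CUBIC))
```

```text
t 2.77 press TCP [-114.1    0.6   42.4] F press [-0.3 -0.2  0.4] w 0.5 g 0.0 q [-0.66  0.43  0.33  2.08 -0.23  0.66 -0.  ]
```

View pics/side2.png

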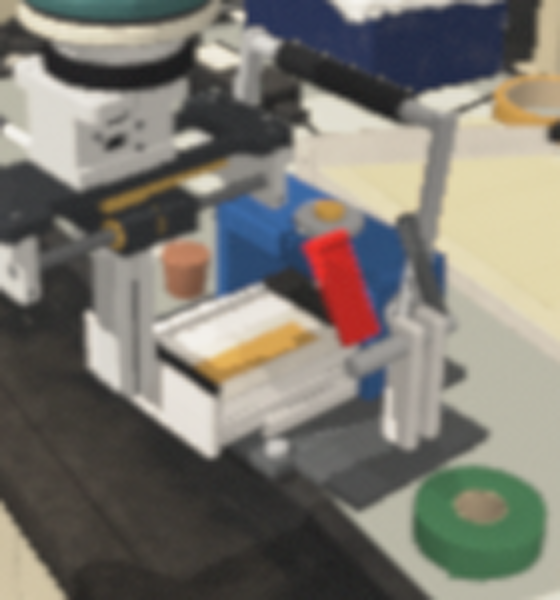

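The panel is moving in: its lower right corner went from (165,480) to (222,457). The fingers are centred on it. I'll keep pushing gently.

Emit:
servo_tool(
  rows=[
    [0,[0,0.002,0],[0,0,0]],
    [0,[0,0.004,0],[0,0,0]],
    [0,[0,0.006,0],[0,0,0]],
    [0,[0,0.006,0],[0,0,0]],
  ],
)

```text
t: 3.32
eef_pos: [469.2, 154.9, 42.5]
tool_rot: [2.019, 2.407, 0.0]
contact_force: [1.0, -0.5, 0.2]
width: 0.4
grasp_force: 0.0
```

```bash
python3 -c "
from h import *
state()"
```

```text
t 3.33 press TCP [-108.3    0.6   42.5] F press [ 0.9 -0.7  0.2] w 0.4 g 0.0 q [-0.66  0.44  0.33  2.07 -0.23  0.67 -0.  ]
```

Emit:
servo_tool(
  rows=[
    [0,[0,0.002,0],[0,0,0]],
    [0,[0,0.004,0],[0,0,0]],
    [0,[0,0.004,0],[0,0,0]],
  ],
)

```text
t: 3.7
eef_pos: [471.5, 155.3, 42.2]
tool_rot: [-2.018, -2.405, 0.004]
contact_force: [-11.3, -1.9, 9.2]
width: 0.7
grasp_force: 5.8
```

Emit:
servo_tool(
  rows=[
    [0,[0,0.002,0],[0,0,0]],
    [0,[0,0.004,0],[0,0,0]],
    [0,[0,0.004,0],[0,0,0]],
  ],
)

```text
t: 4.08
eef_pos: [471.5, 155.4, 41.5]
tool_rot: [-2.014, -2.402, 0.013]
contact_force: [-35.0, -5.1, 27.1]
width: 0.3
grasp_force: 17.9
```

The tray is home: a hard stop at 35 N, with the TCP within 1.5 mm of where it should be. Now I back off and go up.

Emit:
servo_tool(
  rows=[
    [0,[0,-0.02,0],[0,0,0]],
    [0,[0,-0.04,0],[0,0,0]],
    [0,[0,-0.04,-0.05],[0,0,0]],
    [0,[0,-0.04,-0.11],[0,0,0]],
    [0,[0,-0.04,-0.16],[0,0,0]],
    [0,[0,-0.04,-0.16],[0,0,0]],
    [0,[0,-0.04,-0.16],[0,0,0]],
  ],
)

```text
t: 4.95
eef_pos: [437.4, 149.4, 202.1]
tool_rot: [-2.019, -2.407, -0.0]
contact_force: [-0.7, 0.1, -0.7]
width: 0.3
grasp_force: 0.0
```

```bash
sed -i 's/^PR=.*/PR=np.array([577.5,173.3,0.174])/' h.py
python3 - <<'E'
from h import *
state(); goto((-40,-28,200)); goto((-40,-28,112))
im=arm.capture("top")[150:270,200:350]; cv2.imwrite("pics/top3.png",cv2.resize(im[:,:,::-1],None,fx=5,fy=5,interpolation=cv2.INTER_CUBIC))
im=arm.capture("wrist"); cv2.imwrite("pics/wrist3.png",im[:,:,::-1])
E
```

```text
t 4.95 press TCP [-142.1    0.7  202.1] F press [-0.7  0.2 -0.7] w 0.3 g 0.0 q [-0.78  0.13  0.42  2.02 -0.06  1.01 -0.16]
(-40, -28, 200) world [543. 139. 200.] shift [-0.0288, 0.1021, 0.0021] turn [0.0, -0.0, 0.0]
(-40, -28, 112) world [543. 139. 112.] shift [-0.0288, 0.1021, 0.0901] turn [0.0, -0.0, 0.0]
```

View pics/wrist3.png

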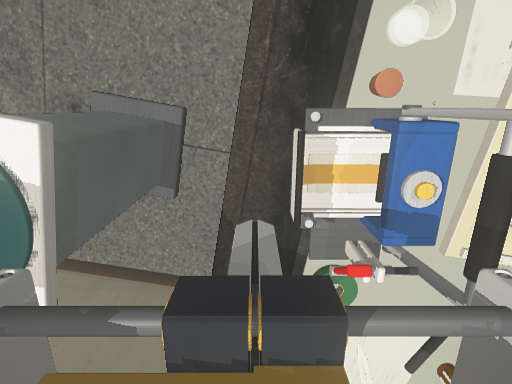

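The wrist view shows the tray home against the frame, the red flag at about (352,270), the bar from (505,155) to (480,280) and the fingertips at (255,225). I'll check these against the predicted projections.

Run:
```python
from h import *
o=arm.get_obs(); c=arm.camera_params("wrist"); T=c["T_tool_cam"]; k=c["mtx"]
Rt=R.from_rotvec(o["tool_rot"])
def pw(P):
    q=Rt.inv().apply(toworld(PR,P)[0]-o["eef_pos"]); q=T[:3,:3].T@(q-T[:3,3])
    return np.round([k[0,0]*q[0]/-q[2]+k[0,2], -k[1,1]*q[1]/-q[2]+k[1,2]])
for P in [(-52,-67,130),(-28,-67,130),(-40,-105,75),(36,50,174),(36,-50,174),(0,68,98),(0,-68,98),(60,68,98),(60,-68,98),(-95,56,56),(-95,-56,56)]: print(P,pw(P))
```

```text
(-52, -67, 130) [346. 264.]
(-28, -67, 130) [370. 264.]
(-40, -105, 75) [339. 268.]
(36, 50, 174) [500. 154.]
(36, -50, 174) [470. 274.]
(0, 68, 98) [403. 122.]
(0, -68, 98) [384. 249.]
(60, 68, 98) [465. 122.]
(60, -68, 98) [439. 249.]
(-95, 56, 56) [297. 131.]
(-95, -56, 56) [293. 224.]
```

Predictions match to a few pixels. Next: move above the inner side of the flag, descend, and push towards -y.

Emit:
servo_tool(
  rows=[
    [0,[-0.01,0.035,0],[0,0,0]],
    [0,[-0.02,0.07,0],[0,0,0]],
    [0,[-0.029,0.102,0],[0,0,0]],
    [0,[-0.029,0.102,0],[0,0,0]],
    [0,[-0.029,0.102,0.045],[0,0,0]],
    [0,[-0.029,0.102,0.09],[0,0,0]],
    [0,[-0.029,0.102,0.09],[0,0,0]],
    [0,[-0.045,0.102,0.09],[0,0,0]],
    [0,[-0.055,0.102,0.09],[0,0,0]],
    [0,[-0.065,0.102,0.09],[0,0,0]],
    [0,[-0.075,0.102,0.09],[0,0,0]],
    [0,[-0.085,0.102,0.09],[0,0,0]],
    [0,[-0.095,0.102,0.09],[0,0,0]],
    [0,[-0.105,0.102,0.09],[0,0,0]],
    [0,[-0.112,0.102,0.09],[0,0,0]],
    [0,[-0.112,0.102,0.09],[0,0,0]],
  ],
)

```text
t: 7.05
eef_pos: [557.5, 55.9, 112.4]
tool_rot: [2.02, 2.406, -0.001]
contact_force: [0.0, -0.8, 0.6]
width: 0.5
grasp_force: 0.0
```

```bash
python3 -c "
from h import *
state()"
```

```text
t 7.05 press TCP [ -40.  -112.1  112.4] F press [-0.1 -0.8  0.6] w 0.5 g 0.0 q [-0.5   0.44  0.43  1.87 -0.23  0.88  0.22]
```

Emit:
servo_tool(
  rows=[
    [0,[-0.004,0,0],[0,0,0]],
    [0,[-0.008,0,0],[0,0,0]],
    [0,[-0.008,0,0],[0,0,0]],
  ],
)

```text
t: 7.42
eef_pos: [558.5, 51.2, 112.5]
tool_rot: [-2.015, -2.407, -0.002]
contact_force: [-3.2, 12.9, 3.2]
width: 0.3
grasp_force: 6.2
```

Emit:
servo_tool(
  rows=[
    [0,[-0.002,0,0],[0,0,0]],
    [0,[-0.004,0,0],[0,0,0]],
    [0,[-0.004,0,0],[0,0,0]],
  ],
)

```text
t: 7.8
eef_pos: [558.8, 50.2, 112.3]
tool_rot: [-2.011, -2.407, -0.005]
contact_force: [-6.4, 27.3, 3.4]
width: 0.4
grasp_force: 11.6
```

Run:
```python
from h import *
state()
im=arm.capture("side")[165:315,185:325]; cv2.imwrite("pics/side4.png",cv2.resize(im[:,:,::-1],None,fx=4,fy=4,interpolation=cv2.INTER_CUBIC))
```

```text
t 7.8 press TCP [ -39.8 -118.   112.3] F press [-1.5 28.   3.4] w 0.4 g 11.6 q [-0.48  0.44  0.43  1.87 -0.24  0.88  0.25]
```

View pics/side4.png

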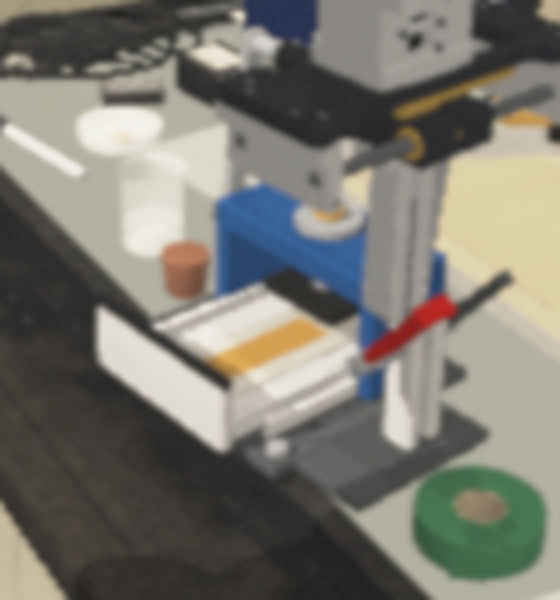

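The flag now leans fully outwards, from (370,355) to (450,305), against its stop at 28 N, and the tray is home. Next I retreat up and move over the bar.

Emit:
servo_tool(
  rows=[
    [0,[0.03,0,0],[0,0,0]],
    [0,[0.035,0,-0.03],[0,0,0]],
    [0,[0.035,0,-0.08],[0,0,0]],
    [0.094,[0.035,0,-0.12],[0,0,0]],
    [0.094,[0.08,0.03,-0.12],[0,0,0]],
    [0.094,[0.125,0.076,-0.12],[0,0,0]],
    [0.094,[0.125,0.076,-0.12],[0,0,0]],
    [0.094,[0.125,0.076,-0.12],[0,0,0]],
    [0.094,[0.125,0.076,-0.12],[0,0,0]],
  ],
)

```text
t: 8.98
eef_pos: [612.5, 179.9, 232.8]
tool_rot: [2.021, 2.405, -0.0]
contact_force: [-0.2, -0.3, -0.2]
width: 57.2
grasp_force: 0.0
```

Run:
```python
from h import *
state(); goto((36,0,155))
im=arm.capture("wrist"); cv2.imwrite("pics/wrist5.png",im[:,:,::-1])
o=arm.get_obs(); c=arm.camera_params("wrist"); T=c["T_tool_cam"]; k=c["mtx"]
Rt=R.from_rotvec(o["tool_rot"])
for P in [(36,50,174),(36,-50,174),(36,0,174),(-40,-148,126)]:
    q=Rt.inv().apply(toworld(PR,P)[0]-o["eef_pos"]); q=T[:3,:3].T@(q-T[:3,3])
    print(P,np.round([k[0,0]*q[0]/-q[2]+k[0,2], -k[1,1]*q[1]/-q[2]+k[1,2]]))
```

```text
t 8.97 press TCP [ 35.6   0.4 232.8] F press [-0.3 -0.3 -0.2] w 57.2 g 0.0 q [-0.65  0.44  0.43  1.56 -0.2   1.18 -0.  ]
(36, 0, 155) world [613. 180. 155.] shift [-0.0004, 0.0004, 0.0778] turn [0.0, 0.0, -0.1]
(36, 50, 174) [255. 148.]
(36, -50, 174) [255. 255.]
(36, 0, 174) [255. 204.]
(-40, -148, 126) [191. 308.]
```

View pics/wrist5.png

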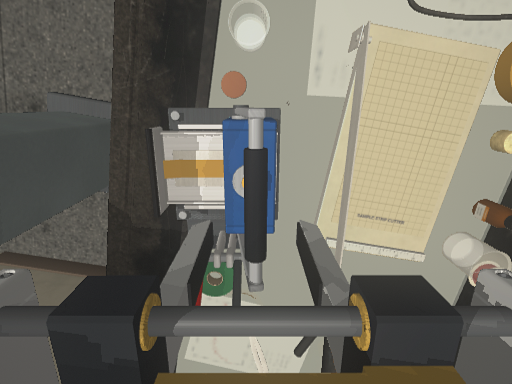

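The bar lies at (256,148)–(256,263), centred between the fingers and parallel to them. I descend and grip.

Emit:
servo_tool(
  rows=[
    [0.07,[0,0,0.02],[0,0,0]],
    [0.07,[0,0,0.05],[0,0,0]],
    [0.07,[0,0,0.078],[0,0,0]],
    [0.07,[0,0,0.078],[0,0,0]],
    [0.01,[0,0,0.078],[0,0,0]],
    [0.01,[0,0,0.078],[0,0,0]],
    [0.01,[0,0,0.078],[0,0,0]],
    [0.01,[0,0,0.078],[0,0,0]],
    [0.01,[0,0,0.078],[0,0,0]],
    [0.01,[0,0,0.078],[0,0,0]],
    [0.01,[0,0,0.078],[0,0,0]],
  ],
  newtons=20,
)

```text
t: 10.4
eef_pos: [612.9, 181.3, 154.5]
tool_rot: [2.019, 2.407, 0.001]
contact_force: [2.3, 1.3, 0.3]
width: 19.5
grasp_force: 20.0
```

Run:
```python
from h import *
state()
for th in np.linspace(0,1.1,12):
    a=th-.15; print(round(th,1), round(-110*np.sin(a)-110*np.sin(.15),1), round(110*np.cos(.15)-110*np.cos(a),1))
```

```text
t 10.4 press TCP [ 36.2   1.7 154.5] F press [2.5 0.9 0.3] w 19.5 g 20.0 q [-0.63  0.52  0.41  1.64 -0.23  1.03  0.02]
0.0 0.0 0.0
0.1 -10.9 -1.1
0.2 -21.9 -1.1
0.3 -32.9 0.0
0.4 -43.7 2.2
0.5 -54.2 5.4
0.6 -64.3 9.7
0.7 -73.9 15.0
0.8 -83.0 21.2
0.9 -91.4 28.3
1.0 -99.1 36.2
1.1 -105.9 44.8
```

Gripped (19.5 mm wide, 20 N). I pull along the arc, starting with the first half.

Emit:
servo_tool(
  rows=[
    [0.01,[0,-0.0055,-0.0007],[0,0,0]],
    [0.01,[0,-0.011,-0.001],[0,0,0]],
    [0.01,[0,-0.0165,-0.0012],[0,0,0]],
    [0.01,[0,-0.022,-0.001],[0,0,0]],
    [0.01,[0,-0.0275,-0.0006],[0,0,0]],
    [0.01,[0,-0.033,0],[0,0,0]],
    [0.01,[0,-0.0385,0.001],[0,0,0]],
    [0.01,[0,-0.0437,0.0022],[0,0,0]],
    [0.01,[0,-0.049,0.0037],[0,0,0]],
    [0.01,[0,-0.0542,0.0054],[0,0,0]],
    [0.01,[0,-0.0542,0.0054],[0,0,0]],
  ],
)

```text
t: 11.78
eef_pos: [559.8, 172.2, 149.7]
tool_rot: [2.018, 2.407, 0.003]
contact_force: [3.1, 3.7, 4.5]
width: 19.3
grasp_force: 20.0
```

```bash
python3 -c "
from h import *
state()"
```

```text
t 11.78 press TCP [-17.6   2.  149.7] F press [3.7 3.1 4.5] w 19.3 g 20.0 q [-0.67  0.43  0.42  1.78 -0.21  0.97 -0.  ]
```

Emit:
servo_tool(
  rows=[
    [0.01,[0,-0.0051,0.0021],[0,0,0]],
    [0.01,[0,-0.0101,0.0043],[0,0,0]],
    [0.01,[0,-0.015,0.0069],[0,0,0]],
    [0.01,[0,-0.0197,0.0096],[0,0,0]],
    [0.01,[0,-0.0243,0.0126],[0,0,0]],
    [0.01,[0,-0.0288,0.0158],[0,0,0]],
    [0.01,[0,-0.033,0.0193],[0,0,0]],
    [0.01,[0,-0.0372,0.0229],[0,0,0]],
    [0.01,[0,-0.0411,0.0268],[0,0,0]],
    [0.01,[0,-0.0449,0.0308],[0,0,0]],
    [0.01,[0,-0.0484,0.035],[0,0,0]],
    [0.01,[0,-0.0517,0.0394],[0,0,0]],
    [0.01,[0,-0.0517,0.0394],[0,0,0]],
  ],
  newtons=30,
)

```text
t: 13.4
eef_pos: [509.5, 163.5, 110.2]
tool_rot: [2.018, 2.406, 0.004]
contact_force: [8.1, 4.2, 3.0]
width: 18.9
grasp_force: 30.0
```

```bash
python3 -c "
from h import *
state()"
```

```text
t 13.4 press TCP [-68.6   2.1 110.2] F press [8.7 2.8 3. ] w 18.9 g 30.0 q [-0.7   0.4   0.41  1.94 -0.21  0.85 -0.01]
```

Emit:
servo_tool(
  rows=[
    [0.01,[0,-0.001,0.0015],[0,0,0]],
    [0.01,[0,-0.002,0.003],[0,0,0]],
    [0.01,[0,-0.002,0.003],[0,0,0]],
    [0.01,[0,-0.002,0.003],[0,0,0]],
  ],
  newtons=40,
)

```text
t: 13.9
eef_pos: [508.4, 163.3, 108.2]
tool_rot: [2.018, 2.405, 0.006]
contact_force: [5.3, 3.9, 16.2]
width: 19.0
grasp_force: 40.0
```

Run:
```python
from h import *
state()
a=arm.capture("side")[165:315,185:325]; b=arm.capture("top")[165:275,185:345]
a=cv2.resize(a,None,fx=2.7,fy=2.7,interpolation=cv2.INTER_CUBIC); b=cv2.resize(b,(int(160*2.6),a.shape[0]),interpolation=cv2.INTER_CUBIC)
cv2.imwrite("pics/end.png",np.hstack([a,b])[:,:,::-1])
```

```text
t 13.9 press TCP [-69.8   2.1 108.2] F press [ 5.9  2.9 16.2] w 19.0 g 40.0 q [-0.7   0.4   0.41  1.94 -0.21  0.84 -0.01]
```

View pics/end.png

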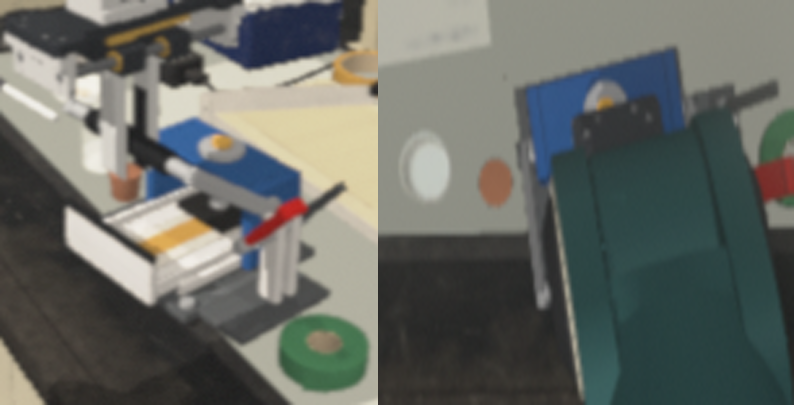

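The catch stays out, the tray is home, and the beaker, stopper and tape are untouched. The bar is gripped and forward. One more small push should confirm the stop.

Emit:
servo_tool(
  rows=[
    [0.01,[0,-0.001,0.0013],[0,0,0]],
    [0.01,[0,-0.0017,0.0024],[0,0,0]],
    [0.01,[0,-0.0017,0.0024],[0,0,0]],
    [0.01,[0,-0.0017,0.0024],[0,0,0]],
  ],
)

```text
t: 14.5
eef_pos: [508.1, 163.3, 107.2]
tool_rot: [2.017, 2.404, 0.01]
contact_force: [4.0, 2.3, 36.1]
width: 19.1
grasp_force: 40.0
```

```bash
python3 -c "
from h import *
state()"
```

```text
t 14.5 press TCP [-70.1   2.1 107.2] F press [ 4.3  1.6 36.1] w 19.1 g 40.0 q [-0.7   0.4   0.41  1.95 -0.21  0.83 -0.01]
```

The stop is confirmed: force rose to 36 N with about 1 mm of motion. I ease back slightly, then hold.

Emit:
servo_tool(
  rows=[
    [0.01,[0,0,-0.001],[0,0,0]],
    [0.01,[0,0,-0.001],[0,0,0]],
    [0.01,[0,0,-0.001],[0,0,0]],
    [0.01,[0,0,-0.001],[0,0,0]],
  ],
)

```text
t: 15.0
eef_pos: [508.2, 163.3, 107.6]
tool_rot: [2.017, 2.404, 0.01]
contact_force: [10.6, 3.5, 21.2]
width: 18.9
grasp_force: 40.0
```

```bash
python3 -c "
from h import *
state(); print(arm.finish_job())"
```

```text
t 15.0 press TCP [-70.    2.1 107.6] F press [11.   1.7 21.2] w 18.9 g 40.0 q [-0.7   0.39  0.41  1.95 -0.21  0.83 -0.01]
the job is handed in; nothing more can be done
None
```

The job is handed in at 15.0 s: tray pushed home, catch flipped fully outwards, and the lever gripped and held at its stop; the beaker, tape roll and stopper were not touched.

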